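Index the sample carousel and open the reader's shutter

ROBOT

A 6-joint arm with a two-finger parallel gripper is mounted at the origin on the work surface; the furniture and walls round the work are solid. World frame = base frame: x ahead of the robot, y to its left, z up, the work surface at z = 0. Lengths are in m, angles in rad, forces in N, time in s.
With the tool pointing down it reaches from about 0.375 to 0.75 m from the base axis. Payload 9 kg.
Tool frame: the origin (TCP) lies midway between the tips of the shut fingers; the grasp point (between the pads) lies 19 mm behind it; z points along the fingers, y is the line along which they close (so a half turn about z gives the same grasp; the last joint's range is limited). The gripper opens to 85 mm and grips with 20 to 120 N. Pads are 22 mm wide; open, the fingers measure 114 mm over their backs; the gripper's body (76 mm by 85 mm) begins 54 mm behind the grasp point. The pads swing forward as they close: fully open they stand 13 mm farther back than shut.
Start: joints at [1.047, 0.104, 0.097, 1.564, 0, 1.353], TCP at [0.181, 0.572, 0.231] pointing down, gripper open.
Joint ranges: [-2.99, 2.99], [-0.84, 1.86], [-1.1, 1.16], [-1.84, 2.11], [-1.51, 1.56], [-3.14, 3.14]. Speed limits (rad/s): [2.22, 2.22, 2.57, 3.14, 3.14, 3.14].

INTERFACE

Orientations are given as a unit quaternion [x, y, z, w].
In Python, from cell import get_obs, get_image, get_calibration, close_job gives the robot as it stands. The module is installed in compiled form; this text tells all that it offers.
- The arm moves only by the shell command python3 -m inch 'ROWS'. ROWS is text: rows parted by semicolons, each of 7 numbers parted by spaces: the shift along the tool's x, y, z in m, then the turn, a rotation vector about the tool's x, y, z in rad, then the opening, from 0 (shut) to 1 (fully open). In form: tx ty tz wx wy wz fingers; .... A call has exactly 8 rows; each row shifts and turns the commanded pose from where the row before left it, along the tool's axes as they then stand; what a row does not reach is not made up. A row lasts 1/8 s, in which the tool goes at most 62.5 mm and 10.7 degrees, less where a joint would pass 70% of its speed; a pose out of reach is approached as far as the arm can. A call with a gripper value outside its range is refused whole. The fingers move at their own pace and stop on an object; the grip force is fixed at half the most. Time passes only in rows, so rows that do not move let the fingers close, or fill a call up. It gives the time, the measured TCP pose, the force, the opening and the grip force at its end, in the units of the state.
- get_obs(): the state, without advancing time (a new reading comes with each control period).
- get_image(name): name is "side" or "top"; returns (picture, depth): 420x560x3 uint8, red, green, blue; 420x560 float32, m along the optical axis (not along the pixel's ray), 0 where there is no reading.
- get_calibration(name): a dict with "camera_matrix" (3x3 intrinsics, pixels), "k1" (the pictures are not rectified: a ray, as slopes to the right and down, at radius r is drawn at 1 + k1 r^2 times it, then the intrinsics apply), "world_from_camera" (4x4, takes a point from camera to world coordinates). Camera axes: x right, y up, looking along -z (the intrinsics and any distortion apply to the point x, -y, -z); pixel columns grow to the right and rows downward; lengths in m; the calibration is good to about 2 mm. A picture is of the moment at which its call begins. get_calibration takes no time and is no camera call.
- close_job(): hands the job in; it is judged then, once.
The state is a dict: "clock": time; "joint_pos": joint angles; "joint_velocities": joint speeds; "joint_torque": joint torques, N m; "position": TCP position; "tool_rot": TCP orientation; "wrist_force": force on the tool from outside, world axes, zero at the start; "torque": the same for the moment, N m; "grip_width": finger opening in m; "grasp_force": force on a finger pad.
Only numpy, scipy, OpenCV 4.12 (cv2) and the standard library are available. Lean on these libraries where they do the work, as an engineer would, in place of code of your own. Each camera call takes 0.05 s, during which the arm holds its last target. There are 200 camera calls.

TASK

With a fingertip, gently push the bare blue-ended arms of the sample carousel round until the vial with the light-grey cap stands centred in front of the reader's snout, then push the orange shutter lever all the way over from its red stop to its green stop. Keep the shutter shut until that vial is in place, leave it in place when you are done, and keep your hand off the vials. Nothing is to be gripped or picked up, and the things standing around must stay where they are.

Things in the scene. Friction and masses are not known exactly. Their poses are not given: they have to be found in the camera images.
- sampler: Fixed stand of the sample changer; origin on the bench under the carousel's vertical axis, z up. Its -y axis points from that axis to the reader: a white 50x50 mm housing with a blue band, top at 62 mm, centred 140 mm from the axis, on a flat bar 6 mm thick, 46 mm wide. A steel snout (16 mm thick, axis at height 45 mm) runs from the housing inward to 67 mm from the axis.
- carousel: Turning part: white disc, radius 57 mm, top at 20 mm, with five clipped-on vials and five arms. Origin as the sampler's; turns about vertical z either way, no end stop within two turns, friction about 0.12 N m, stays where left. In its frame the grey-capped vial is on the -y axis, 43 mm out, the others every 72 degrees: the grey vial is at the reader when this yaw equals the sampler's.
- spoke_end (a point): Centre of the blue ball (16 mm) at the end of one of the five carousel arms, 103 mm from the axis, 27 mm above the bench, 36 degrees counter-clockwise (from above) of the grey vial. Arms: bare straight rods 12 mm thick, axes rising from height 21 mm at the disc to 27 mm at the ball, one every 72 degrees, midway between the vials. Outside the disc only bench lies under them, or the reader's bar.
- vial_grey: The vial with the light-grey cap, 21 mm across and 45 mm tall, clipped to the carousel; origin at its underside centre, 20 mm above the bench, top 65 mm. Not to be touched.
- vial_black_1: A black-capped vial clipped to the carousel, 72 degrees counter-clockwise (seen from above) of the grey one; 21 mm across, 45 mm tall, origin at its underside centre. Not to be touched.
- vial_black_2: A black-capped vial clipped to the carousel, 144 degrees counter-clockwise (seen from above) of the grey one; 21 mm across, 45 mm tall, origin at its underside centre. Not to be touched.
- vial_black_3: A black-capped vial clipped to the carousel, 216 degrees counter-clockwise (seen from above) of the grey one; 21 mm across, 45 mm tall, origin at its underside centre. Not to be touched.
- vial_black_4: A black-capped vial clipped to the carousel, 288 degrees counter-clockwise (seen from above) of the grey one; 21 mm across, 45 mm tall, origin at its underside centre. Not to be touched.
- grey_vial_mid (a point): Point on the grey-capped vial's axis, 45 mm above the bench.
- read_point (a point): Fixed point in front of the reader's snout, 43 mm from the carousel's axis and 24 mm from the snout's face, 45 mm above the bench: where the grey vial's axis belongs.
- shutter (a joint): Angle of the shutter lever on top of the reader housing, rad: 0 = shut, at the red-tipped stop, pointing straight away from the carousel (the sampler's -y); grows clockwise seen from above to 1.4 = open, at the green-tipped stop, pointing nearly along the sampler's -x. Light friction (about 0.08 N m); stays where left.
- lever_pivot (a point): On the lever's vertical turning axis, at the height of the lever's rod, 80 mm above the bench, 140 mm from the carousel's axis.
- lever_grip (a point): Middle of the orange sleeve of the lever, 55 mm from its pivot, 80 mm above the bench. Sleeve: level round rod 15 mm thick, about 30 to 80 mm from the pivot, clear above the housing (top 62 mm). The two stop pins stand 20 mm from the pivot, tips 91 mm above the bench.
- timer: Loose white bench timer, 66x64x19 mm, origin at its underside centre; a bystander.
- dish: Loose round petri dish, 90 mm across, 15 mm tall, origin at its underside centre; a bystander.
- jar: Loose open glass jar, 75 mm across, 54 mm tall, origin at its underside centre; a bystander.

How it is judged:
By the outcome, as a careful person would: the job done as asked, in the order asked, and still so for the second after the job is handed in, with the robot touching nothing.
It also fails if it takes over 61 s, if anything falls off the work surface, if the arm or the gripper's body presses on something with over 40 N, if the wrist force passes 120 N, or if a joint passes its speed limit or range.

## Working session

There is one attempt and no reset: what is moved stays moved. The work goes in short steps, Python scripts to look and compute and a shell command to move; the robot and the scene stay as the last step left them, time stands still between calls to the robot, and variables do not carry over. Pictures are saved under pics/ and viewed, at most 10 in all, crops included, and the job is handed in when it is done.

```bash
mkdir -p pics; cat > h.py <<'E'
import numpy as np, cv2
from cell import *
def load(n): 
    d=np.load(f'{n}.npz'); return d['p'],d['d']
def ray(n,u,v):
    c=get_calibration(n);K=np.array(c['camera_matrix']);k=c['k1'];T=np.array(c['world_from_camera'])
    a=np.array([(u-K[0,2])/K[0,0],(v-K[1,2])/K[1,1]]);b=a.copy()
    for _ in range(20): b=a/(1+k*(b@b))
    return T[:3,3],T[:3,:3]@np.array([b[0],-b[1],-1.])
def onz(n,u,v,z):
    o,d=ray(n,u,v); return o+d*(z-o[2])/d[2]
E
python3 - <<'E'
from h import *
for n in('side','top'):
    p,d=get_image(n);np.savez(n,p=p,d=d);cv2.imwrite(f'pics/{n}0.png',p[:,:,::-1]);c=get_calibration(n);print(n,np.round(c['world_from_camera'],3).tolist(),c['k1'],c['camera_matrix'])
print(get_obs())
E
```

```text
side [[-0.998, 0.034, -0.043, 0.462], [-0.055, -0.66, 0.749, 0.698], [-0.003, 0.751, 0.661, 0.762], [0.0, 0.0, 0.0, 1.0]] -0.05797449189454341 [[462.45097014   0.         279.86361293]
 [  0.         462.45097014 203.06658347]
 [  0.           0.           1.        ]]
top [[-0.014, 0.995, -0.1, 0.435], [-1.0, -0.015, -0.01, -0.071], [-0.011, 0.1, 0.995, 1.07], [0.0, 0.0, 0.0, 1.0]] -0.026671331662458914 [[457.12730464   0.         281.72527945]
 [  0.         457.12730464 213.56601428]
 [  0.           0.           1.        ]]
{'clock': 0.1, 'joint_pos': array([ 1.04727173e+00,  1.04664115e-01,  9.65492131e-02,  1.56392242e+00,
       -1.79467976e-05,  1.35312458e+00]), 'joint_velocities': array([ 0.00152526, -0.00180966,  0.0011155 ,  0.00025944,  0.00129521,
        0.00064638]), 'joint_torque': array([ 6.40026585e-03, -5.58207214e+01,  5.04718065e+01,  1.30528191e-02,
       -2.72620200e-04, -1.91671046e-05]), 'position': array([0.18048529, 0.57188568, 0.23058693]), 'tool_rot': array([ 1.52331017e-01,  9.88329336e-01, -5.81622246e-04, -2.16363221e-04]), 'wrist_force': array([-0.38562034, -0.65421228, -0.45136765]), 'torque': array([-0.05035246,  0.02409054,  0.01997102]), 'grasp_force': 0.0, 'grip_width': 0.0852434488835749}
```

View pics/top0.png

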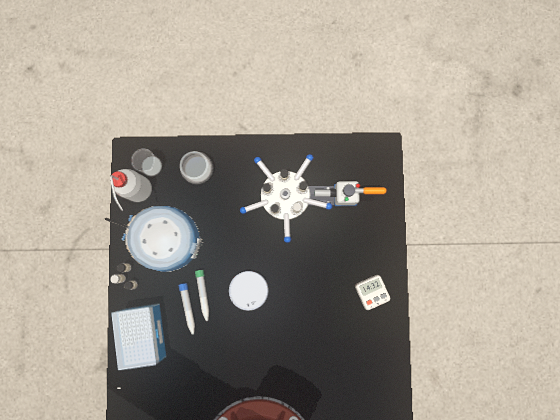

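View pics/side0.png

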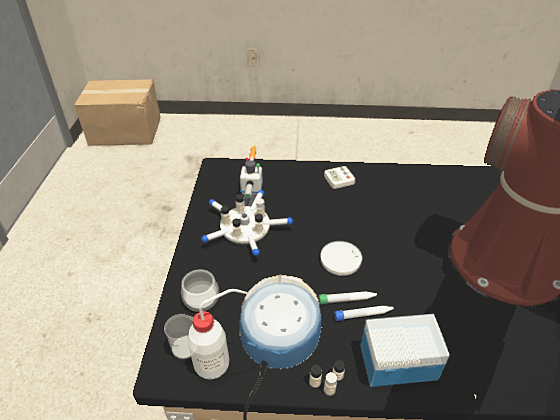

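The top view shows the carousel hub near (285,193) and the reader to its right at (347,192). The lever points right to (385,190), and the balls are at (257,160), (309,157), (329,206), (287,239) and (243,210). The grey vial is probably near (298,208). The side view agrees, and the timer and dish are well clear.

```bash
cat > meas.py <<'E'
from h import *
def cents(m,amin):
    n,l,s,c=cv2.connectedComponentsWithStats(m.astype(np.uint8)); return [c[i] for i in range(1,n) if s[i,4]>=amin]
def state(show=True):
    p,_=get_image('top');h=cv2.cvtColor(p,cv2.COLOR_RGB2HSV)
    m=(h[:,:,0]>105)&(h[:,:,0]<125)&(h[:,:,1]>150)&(h[:,:,2]>80); m[:140]=0;m[250:]=0;m[:,:225]=0;m[:,345:]=0
    b=np.array([onz('top',*c,.030)[:2] for c in cents(m,8)])
    o=(h[:,:,0]>8)&(h[:,:,0]<22)&(h[:,:,1]>180)&(h[:,:,2]>120); o[:140]=0;o[260:]=0;o[:,:330]=0;o[:,420:]=0
    v,u=np.nonzero(o); 
    P=np.array([onz('top',a,c,.084)[:2] for a,c in zip(u,v)])
    return p,b,P
E
python3 - <<'E'
from meas import *
p,b,P=state()
A=np.c_[2*b,np.ones(len(b))];s=np.linalg.lstsq(A,(b**2).sum(1),rcond=None)[0];c=s[:2]
print('balls',b.round(4),'c',c.round(4),'R',np.hypot(*(b-c).T).round(4),'ang',np.degrees(np.arctan2(*(b-c).T[::-1])).round(1))
print('lever n',len(P),P.mean(0).round(4),P.min(0),P.max(0)); g=P.mean(0)-c
ax=np.linalg.svd(P-P.mean(0))[2][0];print('axis',np.degrees(np.arctan2(ax[1],ax[0])),'c->grip',np.hypot(*g),np.degrees(np.arctan2(g[1],g[0])))
z=cv2.resize(p[140:250,225:400],None,fx=4.5,fy=4.5,interpolation=cv2.INTER_CUBIC);cv2.imwrite('pics/z0.png',z[:,:,::-1])
E
```

```text
balls [[ 0.6718 -0.1258]
 [ 0.6678 -0.0039]
 [ 0.5565 -0.168 ]
 [ 0.5502  0.0295]
 [ 0.4819 -0.0711]] c [ 0.5857 -0.0681] R [0.1036 0.1042 0.1042 0.1038 0.1038] ang [ -33.8   38.  -106.3  110.  -178.3]
lever n 130 [ 0.5833 -0.2635] [ 0.5764954  -0.28648253] [ 0.5903186  -0.24039327]
axis -90.687148296357 c->grip 0.1954120209041734 -90.700035770615
```

View pics/z0.png

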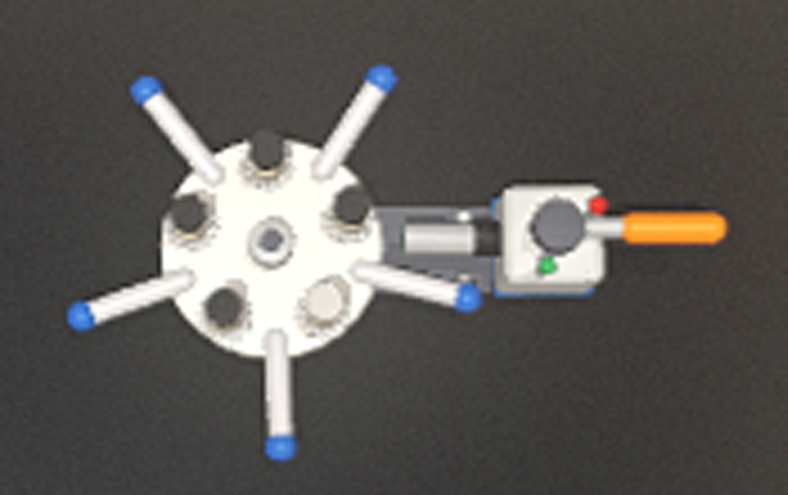

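Fit check: the centre is (0.586,-0.068) and the ball radii are 103.6–104.2 mm (103 given). The lever grip is 195.4 mm from the axis (195 given), so the reader lies at -90.7°. The grey vial is at -142.1°, which means the carousel must turn +51.4° (ccw). I'll push the arm at 110°, on the far side from the reader, round to 161.3° with the fingers shut.

```bash
python3 -m inch '0 0 -0.02 0 0 -0.1 0; 0 0 -0.02 0 0 -0.1 0; -.0362 -.0388 0 0 0 0 0; -.0362 -.0388 0 0 0 0 0; -.0362 -.0388 0 0 0 0 0; -.0362 -.0388 0 0 0 0 0; -.0362 -.0388 0 0 0 0 0; -.0362 -.0388 0 0 0 0 0'
python3 -m inch '-.0362 -.0388 0 0 0 0 0; -.0362 -.0388 0 0 0 0 0; -.0362 -.0388 0 0 0 0 0; -.0362 -.0388 0 0 0 0 0; -.0362 -.0388 0 0 0 0 0; -.0362 -.0388 0 0 0 0 0; -.0362 -.0388 0 0 0 0 0; 0 0 0 0 0 0 0'
```

```text
clock: 1.15
position: [0.3727, 0.3163, 0.2712]
tool_rot: [0.053, 0.999, 0.0, 0.0]
wrist_force: [-0.3, 1.4, 0.7]
grip_width: 0.0002
grasp_force: 0.0
clock: 2.15
position: [0.5964, 0.0179, 0.2696]
tool_rot: [0.055, 0.998, -0.0, -0.001]
wrist_force: [0.2, -0.0, 0.9]
grip_width: -0.0005
grasp_force: 0.0
```

```bash
python3 -m inch '0 .003 .045 0 0 0 0; 0 0 .045 0 0 0 0; 0 0 .045 0 0 0 0; 0 0 .045 0 0 0 0; 0 0 .036 0 0 0 0; 0 0 .025 0 0 0 0; 0 0 .01 0 0 0 0; 0 0 0 0 0 0 0'
python3 - <<'E'
from h import *
p,_=get_image('top');cv2.imwrite('pics/z1.png',cv2.resize(p[120:260,180:400],None,fx=3.5,fy=3.5)[:,:,::-1])
E
```

```text
clock: 3.15
position: [0.5953, 0.0244, 0.0203]
tool_rot: [0.053, 0.999, 0.0, -0.0]
wrist_force: [0.8, -0.6, 0.3]
grip_width: -0.0
grasp_force: 0.0
```

View pics/z1.png

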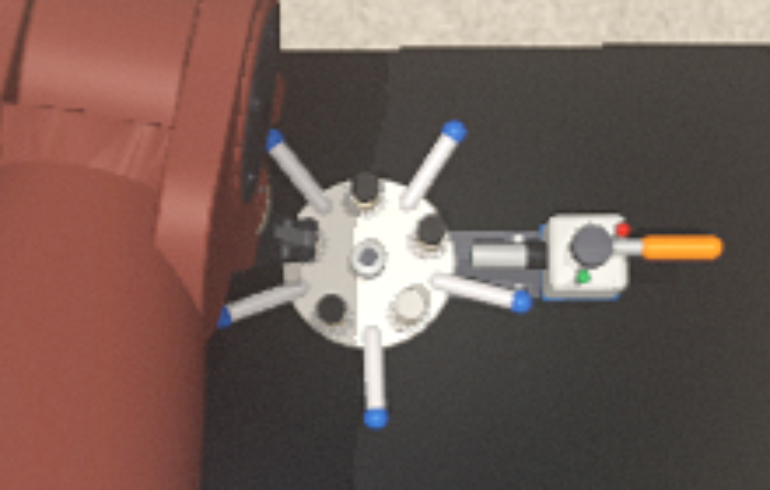

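The carousel is unchanged at 110°, and the fingertip is down outside the disc between the two left arms, clear of the black vial at crop (300,238). I'll lower it 6 mm and start the arc.

```bash
python3 -m inch '0 0 .006 0 0 0 0; .00465 -.00012 0 0 0 -.05 0; .00465 -.00012 0 0 0 -.05 0; .00465 -.00012 0 0 0 -.05 0; .00465 -.00012 0 0 0 -.05 0; .00465 -.00012 0 0 0 -.05 0; .00465 -.00012 0 0 0 -.05 0; .00465 -.00012 0 0 0 -.05 0'
python3 -m inch '.00465 -.00012 0 0 0 -.05 0; .00465 -.00012 0 0 0 -.05 0; .00465 -.00012 0 0 0 -.05 0; .00465 -.00012 0 0 0 -.05 0; .00465 -.00012 0 0 0 -.05 0; .00465 -.00012 0 0 0 -.05 0; .00465 -.00012 0 0 0 -.05 0; 0 0 0 0 0 0 0'
cat > ang.py <<'E'
from meas import *
C=np.array([.5857,-.0681])
p,b,P=state();d=b-C;r=np.hypot(*d.T);d=d[abs(r-.1037)<.005]
a=np.degrees(np.arctan2(d[:,1],d[:,0]));o=get_obs()['position'];t=o[:2]-C
rel=(a+54.7+36)%72-36
print('arms',a.round(1),'target err',rel.round(2),'mean',rel.mean().round(2),'radii',r.round(4),'tool polar',np.degrees(np.arctan2(t[1],t[0])).round(1),'r',np.hypot(*t).round(4),'z',o[2].round(4))
print('lever',len(P),P.mean(0).round(4) if len(P) else '')
E
python3 ang.py
```

```text
clock: 4.2
position: [0.5641, 0.0216, 0.0151]
tool_rot: [-0.123, 0.992, -0.0, 0.001]
wrist_force: [1.4, 0.1, -0.8]
grip_width: 0.0002
grasp_force: 0.7
clock: 5.2
position: [0.5343, 0.0082, 0.015]
tool_rot: [-0.292, 0.956, -0.0, 0.001]
wrist_force: [0.9, -0.7, -0.4]
grip_width: -0.0001
grasp_force: 0.1
arms [  -7.6  -80.  -151.9] target err [-24.92 -25.27 -25.15] mean -25.11 radii [0.1035 0.1039 0.1037] tool polar 124.0 r 0.0921 z 0.0149
lever 130 [ 0.5833 -0.2635]
```

```bash
python3 -m inch '.0044 -.0001 0 0 0 -.048 0; .0044 -.0001 0 0 0 -.048 0; .0044 -.0001 0 0 0 -.048 0; .0044 -.0001 0 0 0 -.048 0; .0044 -.0001 0 0 0 -.048 0; .0044 -.0001 0 0 0 -.048 0; .0044 -.0001 0 0 0 -.048 0; 0.002 0 0 0 0 -.022 0'
python3 -m inch '0 0 0 0 0 0 0; 0 0 0 0 0 0 0; 0 0 0 0 0 0 0; 0 0 0 0 0 0 0; 0 0 0 0 0 0 0; 0 0 0 0 0 0 0; 0 0 0 0 0 0 0; 0 0 0 0 0 0 0'
python3 ang.py
```

```text
clock: 6.25
position: [0.5108, -0.0143, 0.0147]
tool_rot: [-0.458, 0.889, -0.0, 0.0]
wrist_force: [2.2, 0.6, 1.3]
grip_width: -0.0001
grasp_force: 0.7
clock: 7.25
position: [0.5103, -0.0143, 0.0143]
tool_rot: [-0.458, 0.889, 0.0, 0.0]
wrist_force: [1.5, 1.5, 0.4]
grip_width: 0.0
grasp_force: 0.4
arms [  12.7  -59.9 -132.1] target err [-4.6  -5.24 -5.37] mean -5.07 radii [0.1038 0.1042 0.1041] tool polar 144.5 r 0.0926 z 0.0143
lever 130 [ 0.5833 -0.2635]
```

```bash
python3 -m inch '.0016 0 0 0 0 -.0175 0; .0016 0 0 0 0 -.0175 0; .0016 0 0 0 0 -.0175 0; .0012 0 0 0 0 -.013 0; 0 0 0 0 0 0 0; 0 0 0 0 0 0 0; 0 0 0 0 0 0 0; 0 0 0 0 0 0 0'
python3 ang.py
```

```text
clock: 8.3
position: [0.507, -0.0193, 0.0143]
tool_rot: [-0.487, 0.873, -0.0, -0.0]
wrist_force: [0.1, 0.2, 0.9]
grip_width: -0.0
grasp_force: 0.1
arms [  16.2  -55.9 -128.2] target err [-1.14 -1.16 -1.47] mean -1.26 radii [0.1043 0.104  0.1038] tool polar 148.2 r 0.0926 z 0.0143
lever 130 [ 0.5833 -0.2635]
```

```bash
python3 -m inch '.001 0 0 0 0 -.01 0; .001 0 0 0 0 -.011 0; 0 0 0 0 0 0 0; 0 0 0 0 0 0 0; -.005 0 0 0 0 0 0; -.01 0 0 0 0 0 0; 0 0 -.02 0 0 0 0; 0 0 -.06 0 0 0 0'
python3 -m inch '0 .04 -.04 0 0 0 0; 0 .04 -.04 0 0 0 0; 0 .04 -.04 0 0 0 0; 0 .04 0 0 0 0 0; 0 0.04 0 0 0 0 0; 0 0 0 0 0 0 0; 0 0 0 0 0 0 0; 0 0 0 0 0 0 0'
python3 ang.py
python3 - <<'E'
from h import *
p,_=get_image('top');cv2.imwrite('pics/z2.png',cv2.resize(p[120:260,180:400],None,fx=3.5,fy=3.5,interpolation=cv2.INTER_CUBIC)[:,:,::-1])
E
```

```text
clock: 9.35
position: [0.5113, -0.0068, 0.0921]
tool_rot: [-0.496, 0.868, 0.002, -0.002]
wrist_force: [0.8, -0.4, 1.0]
grip_width: 0.0
grasp_force: 0.0
clock: 10.35
position: [0.3417, 0.0932, 0.2141]
tool_rot: [-0.496, 0.868, 0.0, -0.0]
wrist_force: [-0.3, -0.6, -0.1]
grip_width: -0.0
grasp_force: 0.0
arms [  17.1  -54.8   89.1 -127.2  160.9] target err [-0.24 -0.13 -0.19 -0.52 -0.43] mean -0.3 radii [0.1037 0.1039 0.1049 0.1041 0.1039] tool polar 146.6 r 0.2925 z 0.2141
lever 130 [ 0.5833 -0.2635]
```

View pics/z2.png

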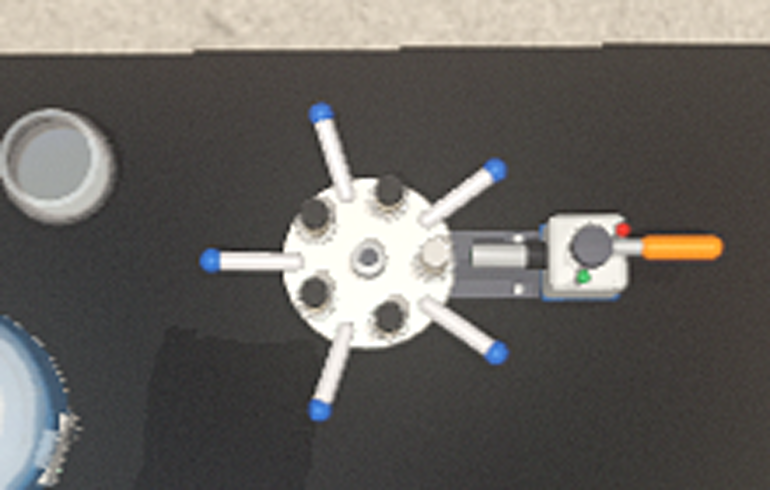

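The grey cap at crop (433,255) is now in line with the snout at (500,255); the residual of -0.3° is about 0.2 mm at the vial. The lever is still at the red pin. Next I take the hand to the lever's far (+x) side.

```bash
python3 -m inch '0 0 0 0 0 .1425 0; 0 0 0 0 0 .1425 0; 0 0 0 0 0 .1426 0; -.0025 -.0446 0 0 0 0 0; -.0025 -.0446 0 0 0 0 0; -.0025 -.0446 0 0 0 0 0; -.0025 -.0446 0 0 0 0 0; -.0025 -.0446 0 0 0 0 0'
python3 -m inch '-.0025 -.0446 0 0 0 0 0; -.0025 -.0446 0 0 0 0 0; -.0025 -.0446 0 0 0 0 0; -.0025 -.0446 0 0 0 0 0; -.0027 -.0446 0 0 0 0 0; 0 0 0 0 0 0 0; 0 0 0 0 0 0 0; 0 0 0 0 0 0 0'
```

```text
clock: 11.45
position: [0.4804, -0.0839, 0.2138]
tool_rot: [-0.3, 0.954, 0.0, -0.0]
wrist_force: [-0.2, -0.4, 1.0]
grip_width: 0.0002
grasp_force: 0.0
clock: 12.45
position: [0.6176, -0.2568, 0.2148]
tool_rot: [-0.301, 0.954, -0.0, 0.0]
wrist_force: [-0.0, -0.5, 0.0]
grip_width: -0.0002
grasp_force: 0.0
```

```bash
python3 -m inch '0 0 .03 0 0 0 0; 0 0 .04 0 0 0 0; 0 0 .035 0 0 0 0; 0 0 .025 0 0 0 0; 0 0 .015 0 0 0 0; 0 0 0 0 0 0 0; 0 0 0 0 0 0 0; 0 0 0 0 0 0 0'
python3 -m inch '.0042 .00015 0 0 0 .07 0; .0042 .00015 0 0 0 .07 0; .0042 .00015 0 0 0 .07 0; .0042 .00015 0 0 0 .07 0; .0042 .00015 0 0 0 .07 0; .0042 .00015 0 0 0 .07 0; .0042 .00015 0 0 0 .07 0; .0042 .00015 0 0 0 .07 0'
python3 -m inch '.0042 .00015 0 0 0 .07 0; .0042 .00015 0 0 0 .07 0; .0042 .00015 0 0 0 .07 0; .0042 .00015 0 0 0 .07 0; .0042 .00015 0 0 0 .07 0; .0042 .00015 0 0 0 .07 0; 0 0 0 0 0 0 0; 0 0 0 0 0 0 0'
python3 - <<'E'
from h import *
t=get_obs()['position'][:2]-np.array([.584,-.2081]);print(np.hypot(*t),np.degrees(np.arctan2(t[1],t[0])))
for i in('top','side'):
    p,_=get_image(i);q=p[120:260,240:440] if i=='top' else p[130:240,180:340]
    cv2.imwrite(f'pics/z3{i}.png',cv2.resize(q,None,fx=3.5,fy=3.5,interpolation=cv2.INTER_CUBIC)[:,:,::-1])
E
```

```text
clock: 13.45
position: [0.6185, -0.2579, 0.0708]
tool_rot: [-0.301, 0.954, -0.001, 0.001]
wrist_force: [0.6, 0.1, -0.2]
grip_width: 0.0003
grasp_force: 0.0
clock: 14.45
position: [0.587, -0.2685, 0.0703]
tool_rot: [-0.024, 1.0, -0.0, 0.001]
wrist_force: [1.7, 0.9, -0.5]
grip_width: -0.0
grasp_force: 0.7
clock: 15.45
position: [0.562, -0.2645, 0.0698]
tool_rot: [0.183, 0.983, -0.0, 0.0]
wrist_force: [0.7, -1.2, 1.3]
grip_width: 0.0
grasp_force: 0.5
0.06052608202971803 -111.29251988911051
```

View pics/z3top.png

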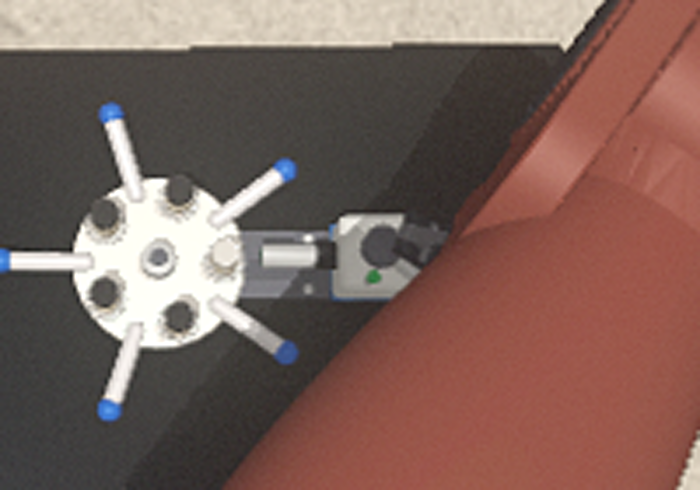

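The lever is following the finger: the rod at crop (410,265) is swinging toward the green pin. The carousel hasn't moved, with the grey cap at (225,255).

```bash
python3 -m inch '.0042 .00015 0 0 0 .07 0; .0042 .00015 0 0 0 .07 0; .0042 .00015 0 0 0 .07 0; .0042 .00015 0 0 0 .07 0; .0042 .00015 0 0 0 .07 0; .0042 .00015 0 0 0 .07 0; .0042 .00015 0 0 0 .07 0; .0042 .00015 0 0 0 .07 0'
python3 -m inch '.0018 0 0 0 0 .03 0; .0018 0 0 0 0 .03 0; 0 0 0 0 0 0 0; 0 0 0 0 0 0 0; 0 0 0 0 0 0 0; 0 0 0 0 0 0 0; 0 0 0 0 0 0 0; 0 0 0 0 0 0 0'
python3 - <<'E'
from h import *
t=get_obs()['position'][:2]-np.array([.584,-.2081]);print(np.hypot(*t),np.degrees(np.arctan2(t[1],t[0])))
E
```

```text
clock: 16.55
position: [0.5354, -0.2443, 0.0695]
tool_rot: [0.449, 0.894, -0.0, 0.0]
wrist_force: [1.4, -1.3, 0.7]
grip_width: -0.0
grasp_force: 0.7
clock: 17.55
position: [0.5331, -0.2412, 0.0693]
tool_rot: [0.475, 0.88, 0.0, -0.0]
wrist_force: [1.9, -0.6, 0.3]
grip_width: -0.0004
grasp_force: 0.4
0.060734727038300795 -146.93828511580483
```

```bash
python3 -m inch '.0015 0 0 0 0 .025 0; .0015 0 0 0 0 .025 0; .001 0 0 0 0 .017 0; 0 0 0 0 0 0 0; 0 0 0 0 0 0 0; 0 0 0 0 0 0 0; 0 0 0 0 0 0 0; 0 0 0 0 0 0 0'
python3 -m inch '.0005 0 0 0 0 .008 0; .0005 0 0 0 0 .008 0; .0005 0 0 0 0 .008 0; 0 0 0 0 0 0 0; 0 0 0 0 0 0 0; 0 0 0 0 0 0 0; 0 0 0 0 0 0 0; 0 0 0 0 0 0 0'
```

```text
clock: 18.55
position: [0.5309, -0.2378, 0.0692]
tool_rot: [0.504, 0.864, 0.0, -0.0]
wrist_force: [0.3, 0.3, -0.1]
grip_width: 0.0003
grasp_force: 0.3
clock: 19.55
position: [0.5303, -0.2366, 0.0693]
tool_rot: [0.514, 0.858, -0.0, 0.0]
wrist_force: [1.6, -3.2, 0.1]
grip_width: 0.0001
grasp_force: 1.7
```

```bash
python3 -m inch '.0005 0 0 0 0 0 0; .0005 0 0 0 0 0 0; 0 0 0 0 0 0 0; 0 0 0 0 0 0 0; 0 0 0 0 0 0 0; 0 0 0 0 0 0 0; 0 0 0 0 0 0 0; 0 0 0 0 0 0 0'
python3 -m inch '.0005 0 0 0 0 0 0; .0005 0 0 0 0 0 0; 0 0 0 0 0 0 0; 0 0 0 0 0 0 0; 0 0 0 0 0 0 0; 0 0 0 0 0 0 0; 0 0 0 0 0 0 0; 0 0 0 0 0 0 0'
```

```text
clock: 20.55
position: [0.5302, -0.2363, 0.0695]
tool_rot: [0.514, 0.858, -0.0, 0.001]
wrist_force: [3.5, -5.8, -1.0]
grip_width: -0.0001
grasp_force: 3.2
clock: 21.55
position: [0.5301, -0.2361, 0.0696]
tool_rot: [0.514, 0.858, -0.001, 0.001]
wrist_force: [4.7, -8.6, -3.7]
grip_width: -0.0001
grasp_force: 4.7
```

The tool has stalled and the force is building to about 10 N, so the lever is on its stop. I'll back off, lift, and check.

```bash
python3 -m inch '-.005 0 0 0 0 0 0; -.015 0 0 0 0 0 0; 0 0 -.03 0 0 0 0; 0 0 -.05 0 0 0 0; 0 0 -.05 0 0 0 0; 0 0 -.03 0 0 0 0; 0 0 0 0 0 0 0; 0 0 0 0 0 0 0'
python3 -m inch '0 -.05 0 0 0 0 0; 0 -.05 0 0 0 0 0; 0 -.05 0 0 0 0 0; 0 0 0 0 0 0 0; 0 0 0 0 0 0 0; 0 0 0 0 0 0 0; 0 0 0 0 0 0 0; 0 0 0 0 0 0 0'
python3 ang.py
python3 - <<'E'
from h import *
p,_=get_image('top');cv2.imwrite('pics/z4.png',cv2.resize(p[120:330,200:420],None,fx=2.8,fy=2.8,interpolation=cv2.INTER_CUBIC)[:,:,::-1])
E
```

```text
clock: 22.55
position: [0.5383, -0.2519, 0.228]
tool_rot: [0.514, 0.858, 0.0, -0.001]
wrist_force: [0.5, 0.2, 1.0]
grip_width: -0.0001
grasp_force: 0.0
clock: 23.55
position: [0.4069, -0.3228, 0.2291]
tool_rot: [0.514, 0.858, 0.0, -0.0]
wrist_force: [-0.9, -0.6, -1.3]
grip_width: 0.0001
grasp_force: 0.0
arms [  17.1  -54.9   89.2 -127.2  160.6] target err [-0.24 -0.15 -0.15 -0.52 -0.7 ] mean -0.35 radii [0.1037 0.1036 0.1047 0.1041 0.1042] tool polar -125.1 r 0.3113 z 0.2292
lever 132 [ 0.5289 -0.2163]
```

View pics/z4.png

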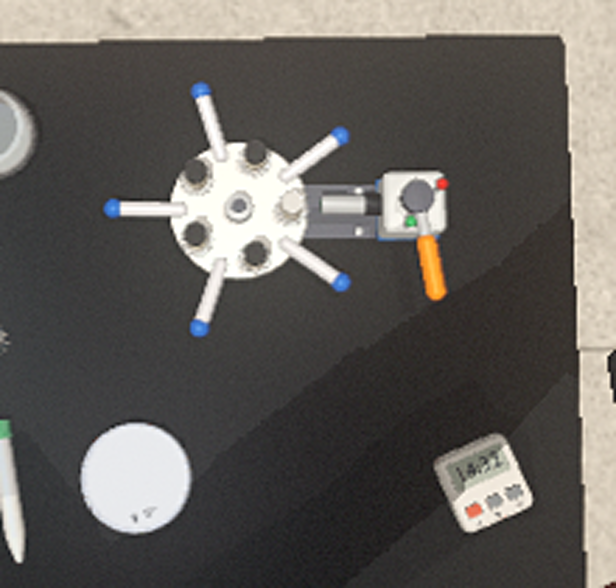

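The lever lies at -171.5° against the green pin at crop (411,221). The grey vial at (291,207) is still in line with the snout, the dish and timer haven't moved, and the arm is clear.

```bash
python3 -c "from cell import close_job; print(close_job())"
```

```text
the job is handed in; nothing more can be done
None
```

The grey-capped vial is centred at the reader to about 0.35° (0.3 mm), the shutter lever is on its green stop, nothing else was disturbed as far as the pictures show, and the job is handed in.

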